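# Slide a can home under the height gauge

## Robot

A 6-joint arm with a two-finger parallel gripper is mounted at the origin on the work surface. World frame = base frame: x ahead of the robot, y to its left, z up, the work surface at z = 0. Lengths are in mm, angles in rad, forces in N, time in s.
With the tool pointing down it reaches from about 400 to 925 mm from the base axis. Payload 12.5 kg.
Tool frame: the origin (TCP) lies midway between the tips of the shut fingers; the grasp point (between the pads) lies 19 mm behind it; z points along the fingers, y is the line along which they close (so a half turn about z gives the same grasp; the last joint's range is limited). The gripper opens to 95 mm and grips with 3 to 60 N. Pads are 20 mm wide; open, the fingers measure 119 mm over their backs; the gripper's body (75 mm by 180 mm) begins 59 mm behind the grasp point.
Start: joints at [1.219, 0.491, 1.559, -0, 1.092, -0.106], TCP at [152.064, 606.237, 214.661] pointing down, gripper open.
Joint ranges: [-3.1, 3.1], [-0.84, 2.19], [0.05, 2.79], [-1.13, 4.28], [0.06, 2.93], [-2.69, 2.69]. Speed limits (rad/s): [2.22, 2.22, 2.79, 3.14, 3.14, 3.14].

## Interface

Orientations are given as [roll, pitch, yaw] about the fixed x, y, z axes, in that order (R = Rz(yaw) Ry(pitch) Rx(roll)).
In Python, from cell import env gives the robot as it stands.
- The arm moves only by the tool carry_out, never from a script. Its argument "series" is a list of rows, each a list of 4 numbers: the shift along the world's x, y, z normalised to -1 to 1, where 1 is 5 cm, then the turn about the world's z normalised to -1 to 1, where 1 is 6 degrees. In form: [[x, y, z, turn], ...]. A call has exactly 5 rows; each row shifts and turns the commanded pose from where the row before left it; what a row does not reach is not made up. A row lasts 1/10 s, in which the tool goes at most 50 mm and 8.59 degrees, less where a joint would pass 70% of its speed; a pose out of reach is approached as far as the arm can. A call with a number of a shift or a turn outside -1 to 1 is refused whole. A call with a gripper value outside its range is refused whole. "fingers" is the closure, from -1 (fully open) to 1 (shut), set as the call begins (left out, the last holds). The fingers move at their own pace and stop on an object; the grip force is fixed at half the most. Time passes only in rows, so rows that do not move let the fingers close, or fill a call up. It gives the time, the measured TCP pose, the force, the opening and the grip force at its end, in the units of the state.
- env.state(): the state, without advancing time (a new reading comes with each control period).
- env.read_camera(name): name is "side" or "top"; returns the picture (384x512x3 uint8, red, green, blue); there is no depth.
- env.calibration(name): a dict with "K" (3x3 intrinsics, pixels), "dist" ([k1, k2, p1, p2, k3] as OpenCV has them; the pictures are not rectified), "pose" (4x4, takes a point from camera to world coordinates). Camera axes: x right, y down, z forward; pixel columns grow to the right and rows downward; lengths in mm; the calibration is good to about 2 mm. A picture is of the moment at which its call begins. calibration takes no time and is no camera call.
- env.job_done(): hands the job in; it is judged then, once.
Trained networks look in the newest picture that a camera, given by its name, has taken for a name from the list of things; names that differ only in an ending like _2 or _b are one class to them, and where a whole thing is asked for, a point or a joint stands for the part that bears it (a point fixed in the world has none). Each returns a list of dicts, best first, with "conf" (0 to 1); they miss things now and then, are a little off and sometimes report something else, mostly with a low value. They report only what shows in the picture. A call takes as long as a camera call. They do not tell look-alikes from the thing itself.
- env.look_for(camera, label): "position" ([row, column] as shares, 0 to 1, of the picture: columns of its width, rows of its height, amid what is visible of it).
The state is a dict: "t": time; "joints": joint angles; "qvel": joint speeds; "tau": joint torques, N m; "eef_pos": TCP position; "tcp_rot": TCP orientation; "ft_force": force on the tool from outside, world axes, zero at the start; "moment": the same for the moment, N m; "opening": opening from 0.0 (shut) to 1.0 (fully open); "grip_force": force on a finger pad.
Only numpy, scipy, OpenCV 4.12 (cv2) and the standard library are available. Lean on these libraries where they do the work, as an engineer would, in place of code of your own. Each camera call takes 0.05 s, during which the arm holds its last target. There are 200 camera calls.

## Task

Push the short filled can along the bench with your fingertips, never lifting or tipping it, fully home into the V of the height gauge, up against its jaws. Then press the gauge's measuring arm down by its round thumb pad until its foot rests on the can's rim, and take your hand away. Leave all the other things on the bench where they stand.

Things in the scene. Friction and masses are not known exactly. Their poses are not given: they have to be found in the camera images.
- can: the short closed tinplate can, the only short one: 99 mm diameter, 60 mm tall, about 0.4 kg (0.3 to 0.55), standing upright on the bench. Too wide for the gripper to grasp. Sliding friction on the bench 1.4 to 4 N; a push of 12 to 18 N seats it well in the V. Origin: centre of its underside, z up.
- gauge: can-height gauge, fixed. Origin: the bench point under the centre of a can fully home in its V (bare bench). Its x axis points into the V, away from the robot. Two upright steel jaw faces, 32 mm high, make a 90 degree V from (10, +-60) mm to (70, 0) mm. The grey base, 165 mm wide, 32 mm high, spans x = 10 to 154 mm; an upright beam at x = 122 mm, 212 mm tall, carries the sliding head.
- gauge_head (a joint): height of the gauge's sliding head with its measuring arm: 0 at the top of its travel, grows in m as it goes down, to 0.055; it starts at 0 to 0.010. A drag of about 4 N holds it where it is left (pressing takes 3 to 5 N, more only once the foot is on the can). With the foot on the rim of the short can it reads 0.034.
- gauge_pad (a point): top centre of the round black thumb pad, 26 mm diameter, on the end of the measuring arm at x = 43, y = 0 mm in the gauge's frame, 137 mm above the bench when joint gauge_head is 0; it moves down with the head. Press here from above. The grey head (66 mm wide, with display) begins 52 mm behind the pad's centre and is 23 mm higher.
- gauge_foot (a point): underside centre of the flat steel foot, 14 mm diameter, 43 mm straight below the pad's top. A can fully home has its far rim under the foot (the can's centre is 43 mm nearer along the gauge's -x).
- tall_can: open empty tinplate can, 99 mm diameter, 119 mm tall, loose; it stands on the other side of the bench from the short can. Leave alone. Origin: centre of its underside.
- tall_can_2: a second such open empty can, 99 mm diameter, 119 mm tall, loose. Leave alone. Origin: centre of its underside.
- amber_bottle: amber reagent bottle with black cap, 68 mm diameter, 135 mm tall, loose. Leave alone. Origin: centre of its underside.
- jar: white plastic jar with black cap, 66 mm diameter, 85 mm tall, loose. Leave alone. Origin: centre of its underside.
- vial: small white sample vial, 30 mm diameter, 55 mm tall, loose. Leave alone. Origin: centre of its underside.
- caliper: digital caliper lying flat, 200 mm long along its x, jaws 60 mm to its -y, 13 mm thick, loose. Leave alone. Origin: underside, middle of the beam.
- lid_stack: stack of can ends, 99 mm diameter, 18 mm high, loose. Leave alone. Origin: centre of its underside.
Mind the look-alikes: they are no part of the job. What is shaped like the gauge but orange is not meant.

How it is judged:
By the outcome, as a careful person would: the job done as asked, in the order asked, and still so for the second after the job is handed in, with the robot touching nothing.
It also fails if it takes over 64 s, if anything falls off the work surface, if the arm or the gripper's body presses on something with over 40 N, if the wrist force passes 120 N, or if a joint passes its speed limit or range.

## Working session

There is one attempt and no reset: what is moved stays moved. The work goes in short steps, Python scripts to look and compute and a tool call to move; the robot and the scene stay as the last step left them, time stands still between calls to the robot, and variables do not carry over. Pictures are saved under pics/ and viewed, at most 10 in all, crops included, and the job is handed in when it is done.

Besides the shell and the picture viewer there is one more tool, called after ">>>" as name(argument=value, ...) on one line, values as JSON. carry_out: Moves the arm, as the interface text tells. Its arguments: {"type":"object","properties":{"series":{"type":"array","items":{"type":"array","items":{"type":"number","minimum":-1,"maximum":1}}},"fingers":{"type":"number"}},"required":["series"]}

```bash
mkdir -p pics; cat > h.py <<'E'
import numpy as np, cv2
from cell import env
def ray(cam,px):
    c=env.calibration(cam); K=np.array(c["K"],float); P=np.array(c["pose"],float)
    u=cv2.undistortPoints(np.array([[px]],float),K,np.array(c["dist"],float))[0,0]
    return P[:3,3],P[:3,:3]@np.array([u[0],u[1],1.])
def atz(cam,px,z):
    o,d=ray(cam,px); return o+d*(z-o[2])/d[2]
def proj(cam,pts):
    c=env.calibration(cam); P=np.linalg.inv(np.array(c["pose"],float))
    return cv2.projectPoints(np.array(pts,float).reshape(-1,3),cv2.Rodrigues(P[:3,:3])[0],P[:3,3],np.array(c["K"],float),np.array(c["dist"],float))[0][:,0]
def save(cam,name):
    im=env.read_camera(cam); cv2.imwrite(f"pics/{name}.png",im[:,:,::-1]); return im
E
python3 - <<'E'
from h import *
a=save("top","top0");b=save("side","side0")
cv2.imwrite("pics/both.png",cv2.resize(a,(800,600))[:,:,::-1])
for cam in("top","side"):
    for l in("can","gauge","gauge_head","gauge_pad","gauge_foot"):
        print(cam,l,[(np.round([d["position"][1]*512,d["position"][0]*384]).tolist(),round(d["conf"],2)) for d in env.look_for(cam,l)[:4]])
    print(np.round(env.calibration(cam)["pose"],2).tolist(),np.round(env.calibration(cam)["K"],1).tolist())
print(env.state())
E
```

```text
top can [([180.0, 193.0], 0.91)]
top gauge [([240.0, 117.0], 0.9), ([355.0, 268.0], 0.72), ([130.0, 251.0], 0.65), ([327.0, 140.0], 0.28)]
top gauge_head [([123.0, 248.0], 0.8), ([236.0, 106.0], 0.76), ([363.0, 266.0], 0.6)]
top gauge_pad [([238.0, 108.0], 0.92), ([358.0, 265.0], 0.83), ([118.0, 250.0], 0.69)]
top gauge_foot [([239.0, 105.0], 0.94), ([359.0, 267.0], 0.59)]
[[-0.01, -1.0, 0.07, 336.23], [-1.0, 0.01, 0.01, -15.6], [-0.01, -0.07, -1.0, 1177.98], [0.0, 0.0, 0.0, 1.0]] [[359.6, 0.0, 253.8], [0.0, 359.6, 193.3], [0.0, 0.0, 1.0]]
side can [([243.0, 170.0], 0.84)]
side gauge [([316.0, 191.0], 0.87), ([196.0, 144.0], 0.76), ([203.0, 282.0], 0.68)]
side gauge_head [([203.0, 268.0], 0.92), ([197.0, 128.0], 0.72), ([319.0, 173.0], 0.63), ([282.0, 159.0], 0.61)]
side gauge_pad [([198.0, 128.0], 0.83), ([321.0, 173.0], 0.8), ([201.0, 268.0], 0.58)]
side gauge_foot [([203.0, 263.0], 0.74), ([195.0, 126.0], 0.7), ([320.0, 174.0], 0.56)]
[[0.98, -0.14, 0.14, 178.76], [-0.2, -0.66, 0.72, -1164.19], [-0.0, -0.74, -0.67, 1217.33], [0.0, 0.0, 0.0, 1.0]] [[451.1, 0.0, 251.2], [0.0, 451.1, 183.3], [0.0, 0.0, 1.0]]
{'t': 0.6, 'joints': array([ 1.21936182e+00,  4.90863851e-01,  1.55896982e+00, -9.81221438e-06,
        1.09172095e+00, -1.05605127e-01]), 'qvel': array([ 0.00082512, -0.00163859,  0.00060351, -0.00202025,  0.00068552,
        0.00030022]), 'tau': array([-1.92374653e-03, -6.12224078e+01, -2.58352321e+01,  6.92383689e-02,
        4.48178547e-02, -1.38003759e-05]), 'eef_pos': array([152.07566619, 606.19157884, 214.65933109]), 'tcp_rot': array([3.14155574e+00, 1.26692251e-05, 2.89576780e+00]), 'ft_force': array([ 0.43725273, -1.0937113 , -1.68458984]), 'moment': array([-0.01103343, -0.02977201, -0.01482966]), 'grip_force': 0.0, 'opening': 0.9978558424788749}
```

View pics/both.png

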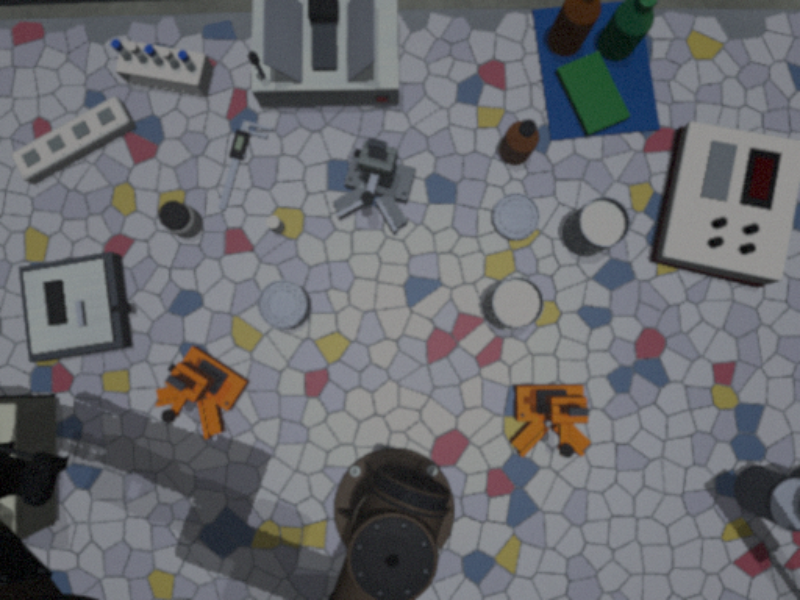

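View pics/side0.png

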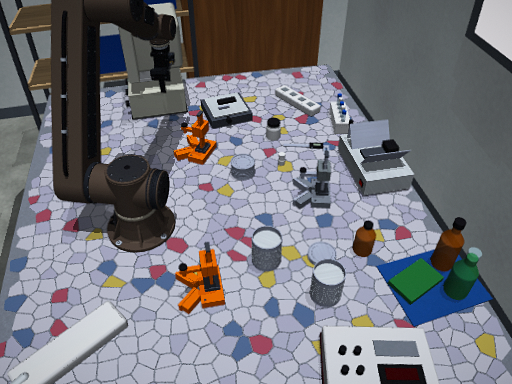

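The top view (800-px scale) shows the grey gauge at about (375,185), with its thumb pad near (368,198). The short can is at (284,305), and the two orange look-alikes are at (203,390) and (550,415). The lid stack at (515,217) is flat, and the tall cans are at (513,303) and (600,223). The short can is the only short cylinder, and the grey gauge is the one meant. I'll confirm both in one enlarged crop.

```bash
python3 - <<'E'
from h import *
a=cv2.imread("pics/top0.png")[75:225,150:280];b=cv2.imread("pics/side0.png")[130:220,225:340]
A=cv2.resize(a,None,fx=4,fy=4,interpolation=3)[:600,:340+180];
cv2.imwrite("pics/cropT.png",A)
B=cv2.resize(b,None,fx=6,fy=6,interpolation=3);cv2.imwrite("pics/cropS.png",B)
E
```

```text
(no output)
```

View pics/cropT.png

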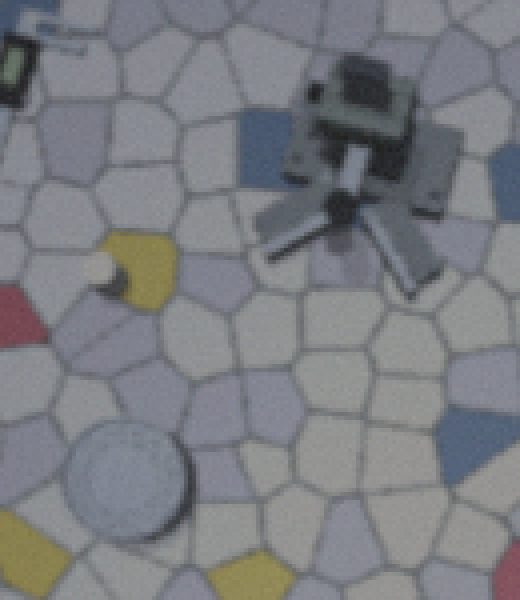

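View pics/cropS.png

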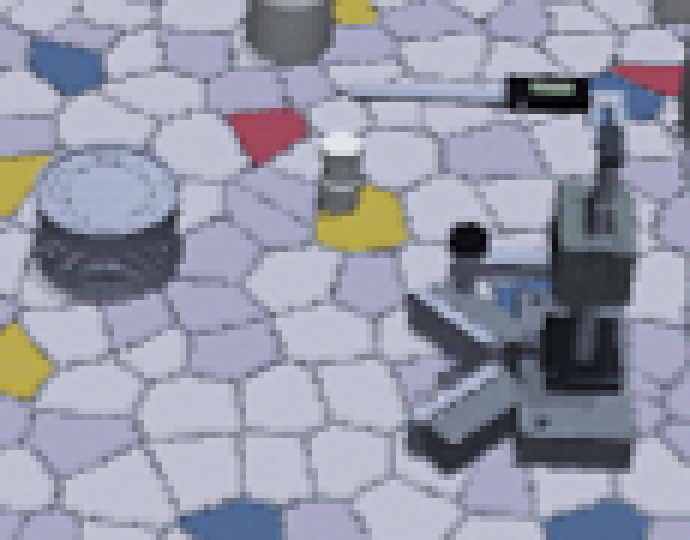

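The crops confirm both things. The short can (top crop (125,481), side crop (110,191)) is low and closed. The grey gauge has its black pad at (342,206) in the top crop and (468,236) in the side crop, with the V opening toward the robot. Next I fit the gauge pose to clicked points.

```bash
cat > fit.py <<'E'
from h import *
from scipy.optimize import least_squares
T=lambda x,y:(150+(x+.5)/4-.5,75+(y+.5)/4-.5)
S=lambda x,y:(225+(x+.5)/6-.5,130+(y+.5)/6-.5)
obs=[("top",T(342,204),"pad"),("side",S(468,237),"pad"),
("top",T(264,250),(10,60,32)),("top",T(415,286),(10,-60,32)),
("side",S(408,294),(10,60,32)),("side",S(408,425),(10,-60,32)),]
def w(p,q):
    x,y,yaw,h=p; q=(43,0,137-h) if q=="pad" else q
    c,s=np.cos(yaw),np.sin(yaw); return [x+c*q[0]-s*q[1],y+s*q[0]+c*q[1],q[2]]
def res(p): return np.concatenate([proj(c,[w(p,q)])[0]-np.array(u) for c,u,q in obs])
if __name__=="__main__":
    r=least_squares(res,[450,30,0,5],x_scale=[10,10,.1,5],loss="soft_l1"); print(r.x.round(3),res(r.x).round(1).reshape(-1,2).tolist())
    for cam,c in(("top",T(125,481)),("side",S(110,191))): print("can",cam,atz(cam,c,60).round(1))
    # pad triangulate
    o1,d1=ray("top",obs[0][1]);o2,d2=ray("side",obs[1][1])
    A=np.array([d1,-d2]).T; t=np.linalg.lstsq(A,o2-o1,rcond=None)[0]; print("pad",o1+d1*t[0],o2+d2*t[1])
    p=r.x; L=[[(10,60,32),(70,0,32),(10,-60,32)],[(10,60,0),(70,0,0),(10,-60,0)],[(154,82.5,32),(154,-82.5,32)],[(122,0,212),(122,0,32)],[(30+13*np.cos(a)+13,13*np.sin(a),137-p[3]) for a in np.linspace(0,6.3,20)]]
    can=(atz("top",T(125,481),60)+atz("side",S(110,191),60))/2
    out=[]
    for cam,(x0,x1,y0,y1,k) in(("top",(150,280,75,225,4)),("side",(225,340,130,220,4))):
        im=cv2.resize(cv2.imread(f"pics/{cam}0.png")[y0:y1,x0:x1],None,fx=k,fy=k,interpolation=3)
        Q=[proj(cam,[w(p,q) for q in l]) for l in L]+[proj(cam,[(can[0]+49.5*np.cos(a),can[1]+49.5*np.sin(a),z) for a in np.linspace(0,6.3,40)]) for z in(0,60)]
        for i,l in enumerate(Q): cv2.polylines(im,[np.round((l-[x0,y0]+.5)*k-.5).astype(int)],False,[(0,0,255),(0,255,0),(255,0,0),(255,255,0),(0,255,255),(0,255,0),(0,0,255)][i],1)
        out.append(im)
    hh=np.zeros((600,800,3),np.uint8); hh[:,:400]=out[0][:,100:500];hh[:360,400:]=out[1][:,60:]; 
    cv2.imwrite("pics/ov.png",np.hstack([out[0],cv2.copyMakeBorder(out[1],0,240,0,0,0)])[:, :]) ; im=cv2.imread("pics/ov.png"); cv2.imwrite("pics/ov.png",cv2.resize(im,(800,int(600*800/im.shape[1]))))
E
python3 fit.py
```

```text
[ 5.75722e+02  5.25980e+01 -2.51000e-01  8.66900e+00] [[0.3, -0.5], [0.7, 0.2], [1.1, 1.3], [-0.7, 0.9], [-0.0, -0.9], [0.5, -1.6]]
can top [416.5 218.   60. ]
can side [420.7 213.   60. ]
pad [615.76045403  42.85521229 129.12556159] [614.97313043  42.95556779 128.92132112]
```

View pics/ov.png

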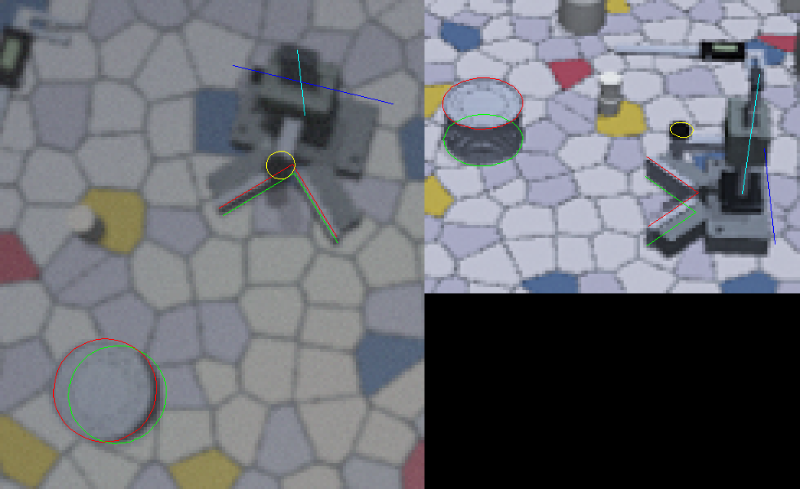

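The overlay agrees with the picture within about 1 px. The gauge is at about (576,53) with yaw −14.4° and its head down about 8 mm. The can is at about (418,216).

Plan: approach behind the can with the fingers set 55 mm apart, push it along −61° to the gauge's axis, then push along the axis into the V.

>>> carry_out(series=[[0,0,0.8,-0.8],[0.8,0,0.4,-0.8],[0.8,0,0,-0.8],[0.8,0,0,-0.8],[0.8,0,0,-0.8]], fingers=-0.16)

```text
t: 1.1
eef_pos: [313.5, 606.1, 275.0]
tcp_rot: [3.141, -0.0, 2.474]
ft_force: [0.1, 0.7, 0.2]
opening: 0.634
grip_force: 0.0
```

>>> carry_out(series=[[0.8,-0.5,0,-0.8],[0.6,-0.8,0,-0.8],[0,-0.8,0,-0.8],[0,-0.8,0,-0.8],[0,-0.8,0,-0.55]])

```text
t: 1.6
eef_pos: [382.1, 419.5, 274.5]
tcp_rot: [3.142, 0.0, 2.081]
ft_force: [0.8, -0.4, -0.4]
opening: 0.58
grip_force: 0.0
```

>>> carry_out(series=[[0,-0.8,0,0],[0,-0.8,0,0],[0,-0.8,0,0],[0,-0.36,-0.6,0],[0,0,-0.8,0]])

```text
t: 2.1
eef_pos: [382.8, 281.7, 205.7]
tcp_rot: [3.137, 0.0, 2.082]
ft_force: [0.6, 0.4, -1.8]
opening: 0.584
grip_force: 0.0
```

>>> carry_out(series=[[0,0,-0.8,0],[0,0,-0.6,0],[0,0,-0.4,0],[0,0,0,0],[0,0,0,0]])

```text
t: 2.6
eef_pos: [382.3, 283.4, 115.1]
tcp_rot: [3.142, 0.0, 2.084]
ft_force: [-0.1, -0.2, -0.7]
opening: 0.581
grip_force: 0.0
```

```bash
python3 - <<'E'
from h import *
a=save("top","top1");b=save("side","side1")
cv2.imwrite("pics/c1.png",np.hstack([cv2.resize(a[120:270,120:260],(400,428)),cv2.resize(b[100:250,180:320],(400,428))])[:,:,::-1])
s=env.state();print(s["eef_pos"],s["ft_force"])
E
```

```text
[382.58798422 283.5513652  115.82403937] [ 1.07066661 -0.21464178  0.49251301]
```

View pics/c1.png

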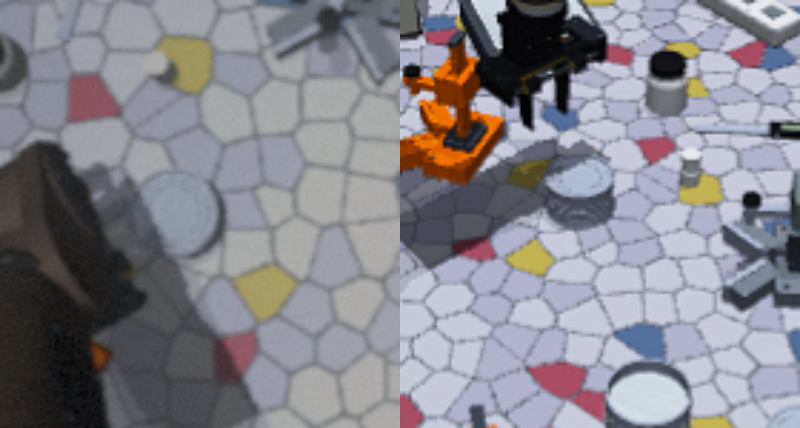

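The fingers hang behind the can (side crop (545,100)), with the can at (580,190). The orange look-alike is to the left and clear of the hand. I'll go down.

>>> carry_out(series=[[0,0,-0.6,0],[0,0,-0.6,0],[0,0,-0.5,0],[0,0,-0.26,0],[0,0,0,0]])

```text
t: 3.2
eef_pos: [382.0, 283.2, 16.3]
tcp_rot: [-3.141, 0.0, 2.084]
ft_force: [-0.2, 0.0, 0.4]
opening: 0.58
grip_force: 0.0
```

>>> carry_out(series=[[0.05,-0.09,0,0],[0.05,-0.09,0,0],[0.05,-0.09,0,0],[0.05,-0.09,0,0],[0.05,-0.09,0,0]])

```text
t: 3.7
eef_pos: [395.1, 260.5, 17.1]
tcp_rot: [3.14, -0.0, 2.084]
ft_force: [-2.0, 4.2, 2.0]
opening: 0.583
grip_force: 1.9
```

>>> carry_out(series=[[0.08,-0.14,0,0],[0.08,-0.14,0,0],[0.08,-0.14,0,0],[0.08,-0.14,0,0],[0.08,-0.14,0,0]])

```text
t: 4.2
eef_pos: [414.8, 225.1, 16.7]
tcp_rot: [-3.142, -0.0, 2.084]
ft_force: [-1.5, 3.8, 4.1]
opening: 0.584
grip_force: 2.7
```

>>> carry_out(series=[[0.08,-0.146,0,0],[0.08,-0.146,0,0],[0.08,-0.146,0,0],[0.08,-0.146,0,0],[0.08,-0.146,0,0]])

```text
t: 4.7
eef_pos: [434.8, 188.6, 16.6]
tcp_rot: [-3.142, -0.0, 2.084]
ft_force: [-1.5, 3.6, 3.0]
opening: 0.581
grip_force: 2.7
```

>>> carry_out(series=[[0.08,-0.146,0,0],[0.08,-0.146,0,0],[0.08,-0.146,0,0],[0.08,-0.146,0,0],[0.08,-0.146,0,0]])

```text
t: 5.2
eef_pos: [454.9, 152.1, 16.7]
tcp_rot: [-3.142, -0.0, 2.084]
ft_force: [-2.6, 4.6, 4.3]
opening: 0.584
grip_force: 2.7
```

>>> carry_out(series=[[0.08,-0.146,0,0],[0.08,-0.146,0,0],[0.08,-0.146,0,0],[0.06,-0.11,0,0],[0.04,-0.07,0,0]])

```text
t: 5.7
eef_pos: [471.8, 121.3, 16.6]
tcp_rot: [3.142, -0.0, 2.084]
ft_force: [-1.4, 3.3, 3.3]
opening: 0.58
grip_force: 2.6
```

```bash
python3 - <<'E'
from h import *
a=save("top","top2");b=save("side","side2")
cv2.imwrite("pics/c2.png",np.hstack([cv2.resize(a[80:230,150:290],(400,428)),cv2.resize(b[120:220,230:330],(400,428))])[:,:,::-1])
s=env.state();print(s["eef_pos"],s["ft_force"])
for cam in("top","side"):
    for d in env.look_for(cam,"can")[:2]:
        p=d["position"]; print(cam,p,d["conf"],atz(cam,(p[1]*512,p[0]*384),30))
E
```

```text
[471.91092189 121.29930235  16.57658674] [ 1.15514291 -0.04528404  0.48785481]
top [0.437, 0.4527] 0.84 [504.0127528   60.19944288  30.        ]
side [0.4909, 0.5232] 0.87 [491.03230261  68.62844959  30.        ]
```

View pics/c2.png

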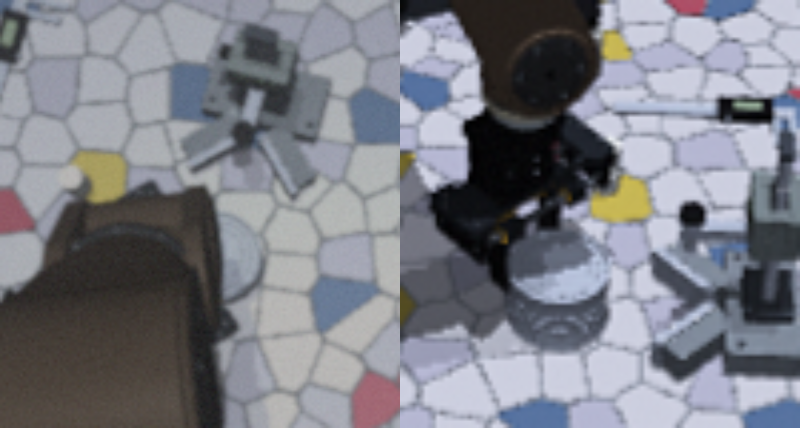

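The can now stands at about (497,77), just short of the V's axis. The hand is behind it and the vial is untouched. I'll nudge 7 mm more, back off, and swing the hand round behind the can on the gauge's axis.

>>> carry_out(series=[[0.035,-0.06,0,0],[0.035,-0.06,0,0],[0,0,0,0],[-0.1,0.18,0,0],[-0.15,0.26,0,0]])

```text
t: 6.4
eef_pos: [462.4, 138.3, 16.7]
tcp_rot: [3.141, 0.0, 2.083]
ft_force: [-0.6, 0.8, 0.0]
opening: 0.579
grip_force: 0.0
```

>>> carry_out(series=[[-0.09,-0.12,0,0.96],[-0.09,-0.12,0,0.96],[-0.09,-0.12,0,0.96],[-0.09,-0.12,0,0.96],[0,0,0,0]])

```text
t: 6.9
eef_pos: [443.5, 114.4, 16.7]
tcp_rot: [-3.141, -0.0, 2.488]
ft_force: [0.9, 0.7, 1.1]
opening: 0.581
grip_force: 0.0
```

>>> carry_out(series=[[-0.09,-0.12,0,0.96],[-0.09,-0.12,0,0.96],[-0.09,-0.12,0,0.96],[-0.09,-0.12,0,0.96],[0,0,0,0]])

```text
t: 7.4
eef_pos: [426.1, 90.2, 16.7]
tcp_rot: [-3.142, -0.0, 2.887]
ft_force: [-0.1, -0.7, 0.4]
opening: 0.579
grip_force: 0.0
```

```bash
python3 - <<'E'
from h import *
a=save("top","top3");b=save("side","side3")
cv2.imwrite("pics/c3.png",np.hstack([cv2.resize(a[80:230,150:290],(400,428)),cv2.resize(b[120:220,230:330],(400,428))])[:,:,::-1])
s=env.state();print(s["eef_pos"],s["tcp_rot"],s["ft_force"])
for cam in("top","side"):
    for d in env.look_for(cam,"can")[:2]:
        p=d["position"]; print(cam,p,d["conf"],atz(cam,(p[1]*512,p[0]*384),40))
E
```

```text
[426.78443849  90.40325343  16.74531372] [3.14136005e+00 3.82541130e-04 2.88403612e+00] [ 0.32151215 -0.18313899 -0.27127353]
top [0.4125, 0.4375] 0.57 [533.22471609  84.23583303  40.        ]
side [0.4951, 0.5248] 0.55 [489.43760223  48.85407906  40.        ]
```

View pics/c3.png

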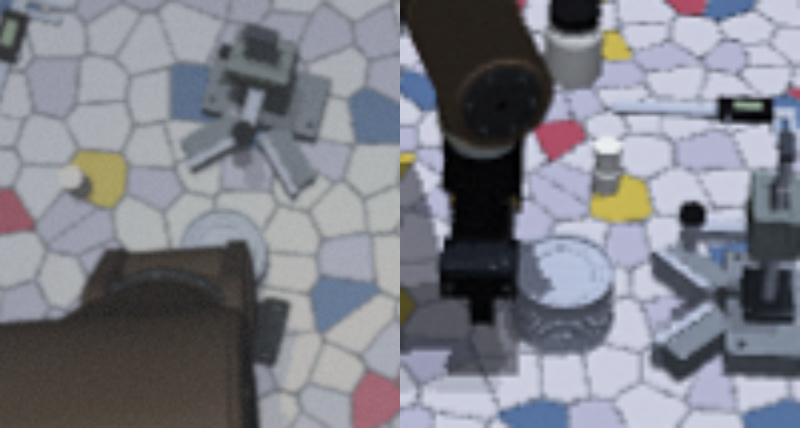

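The hand is behind the can on the V's axis. The can's top is at (565,272) in the side crop and the jaws are ahead at (690,300). I'll push along the axis.

>>> carry_out(series=[[0.136,-0.035,0,0],[0.136,-0.035,0,0],[0.136,-0.035,0,0],[0.136,-0.035,0,0],[0.136,-0.035,0,0]])

```text
t: 8.1
eef_pos: [460.5, 80.9, 16.6]
tcp_rot: [-3.141, -0.001, 2.888]
ft_force: [-3.5, 0.6, 2.5]
opening: 0.578
grip_force: 1.8
```

>>> carry_out(series=[[0.136,-0.035,0,0],[0.136,-0.035,0,0],[0.136,-0.035,0,0],[0.136,-0.035,0,0],[0.136,-0.035,0,0]])

```text
t: 8.6
eef_pos: [495.1, 72.2, 16.6]
tcp_rot: [3.142, -0.0, 2.888]
ft_force: [-2.8, 1.1, 0.8]
opening: 0.582
grip_force: 1.4
```

>>> carry_out(series=[[0.1,-0.026,0,0],[0.1,-0.026,0,0],[0.1,-0.026,0,0],[0.08,-0.02,0,0],[0.06,-0.015,0,0]])

```text
t: 9.1
eef_pos: [516.9, 66.6, 16.6]
tcp_rot: [3.141, 0.0, 2.888]
ft_force: [-2.6, 1.4, 0.3]
opening: 0.577
grip_force: 1.4
```

>>> carry_out(series=[[0.039,-0.01,0,0],[0.039,-0.01,0,0],[0.029,-0.007,0,0],[0.02,-0.005,0,0],[0,0,0,0]])

```text
t: 9.6
eef_pos: [521.0, 65.5, 16.5]
tcp_rot: [-3.141, -0.004, 2.889]
ft_force: [-9.9, 4.5, 5.5]
opening: 0.583
grip_force: 5.5
```

>>> carry_out(series=[[0.02,-0.005,0,0],[0.02,-0.005,0,0],[0,0,0,0],[0,0,0,0],[0,0,0,0]])

```text
t: 10.1
eef_pos: [521.2, 65.5, 16.5]
tcp_rot: [-3.14, -0.008, 2.889]
ft_force: [-16.3, 7.4, 10.7]
opening: 0.576
grip_force: 9.8
```

```bash
python3 - <<'E'
from h import *
a=save("top","top4");b=save("side","side4")
cv2.imwrite("pics/c4.png",np.hstack([cv2.resize(a[90:190,190:290],(400,400),interpolation=3),cv2.resize(b[140:220,260:340],(400,400),interpolation=3)])[:,:,::-1])
f=[]
for i in range(6): env.read_camera("top"); f.append(env.state()["ft_force"])
print(np.mean(f,0),env.state()["eef_pos"],env.state()["moment"])
E
```

```text
[-17.10261313   8.28123482  10.35636448] [521.18140484  65.46748762  16.48294365] [1.37877338 2.66059182 0.01380955]
```

View pics/c4.png

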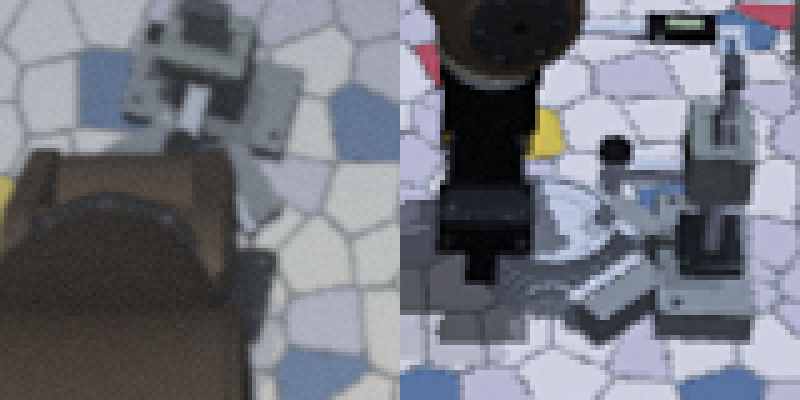

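The force has reached 18 N with a sideways part of about +4 N in the gauge's y. That suggests the finger cage sits slightly to −y and the can bears mainly on the −y jaw. I'll ease sideways while still pushing.

>>> carry_out(series=[[-0.015,0.024,0,0],[0.005,0.02,0,0],[0,0,0,0],[0,0,0,0],[0,0,0,0]])

```text
t: 11.0
eef_pos: [523.5, 67.1, 16.5]
tcp_rot: [-3.141, -0.002, 2.888]
ft_force: [-5.9, 4.1, 0.8]
opening: 0.581
grip_force: 3.4
```

>>> carry_out(series=[[0.005,0.02,0,0],[0.005,0.02,0,0],[0,0,0,0],[0,0,0,0],[0,0,0,0]])

```text
t: 11.5
eef_pos: [523.7, 68.5, 16.5]
tcp_rot: [-3.141, -0.003, 2.888]
ft_force: [-7.8, -3.3, 2.4]
opening: 0.583
grip_force: 4.1
```

It advanced 2.3 mm, then the sideways force reversed, so the centre lies between. I'll go back about 1 mm sideways and press to about 15 N.

>>> carry_out(series=[[-0.005,-0.02,0,0],[0.02,-0.005,0,0],[0.02,-0.005,0,0],[0,0,0,0],[0,0,0,0]])

```text
t: 12.0
eef_pos: [524.1, 67.5, 16.4]
tcp_rot: [-3.14, -0.005, 2.888]
ft_force: [-14.5, 0.8, 5.6]
opening: 0.581
grip_force: 6.3
```

>>> carry_out(series=[[-0.0025,-0.01,0,0],[0.01,-0.0025,0,0],[0,0,0,0],[0,0,0,0],[0,0,0,0]])

```text
t: 12.5
eef_pos: [524.2, 67.2, 16.4]
tcp_rot: [-3.141, -0.006, 2.889]
ft_force: [-14.7, 5.5, 7.5]
opening: 0.583
grip_force: 8.1
```

The sideways force changes sign within 0.3 mm with no further advance, and the axial force is about 15 N, so the can is seated on both jaws. That puts the pad at about (615,43,129). I'll back off straight, rise, and shut the fingers.

>>> carry_out(series=[[-0.05,0.013,0,0],[-0.15,0.04,0,0],[-0.3,0.077,0,0],[-0.35,0.09,0,0],[-0.3,0.077,0,0]])

```text
t: 13.0
eef_pos: [469.2, 81.7, 16.8]
tcp_rot: [3.141, 0.002, 2.888]
ft_force: [-0.2, 0.4, 0.3]
opening: 0.58
grip_force: 0.0
```

>>> carry_out(series=[[-0.2,0.05,0.4,0],[0,0,0.8,0],[0,0,0.9,0],[0,0,0.9,0],[0,0,0.9,0]], fingers=1)

```text
t: 13.5
eef_pos: [459.5, 84.0, 213.9]
tcp_rot: [3.141, 0.002, 2.889]
ft_force: [1.2, 0.3, -0.7]
opening: 0.216
grip_force: 0.0
```

```bash
python3 - <<'E'
from h import *
a=save("top","top5");b=save("side","side5")
A=cv2.resize(a[85:185,190:290],(400,400),interpolation=3)[:,:,::-1].copy();B=cv2.resize(b[140:220,260:340],(400,400),interpolation=3)[:,:,::-1].copy()
G=np.array([573.9,54.5])
for cam,im,o,k in(("top",A,(190,85),4),("side",B,(260,140),5)):
    q=proj(cam,[(G[0]+49.5*np.cos(t),G[1]+49.5*np.sin(t),60) for t in np.linspace(0,6.3,40)])
    cv2.polylines(im,[np.round((q-o+.5)*k-.5).astype(int)],True,(0,0,255),1)
cv2.imwrite("pics/c5.png",np.hstack([A,B]))
s=env.state();print(s["eef_pos"],s["ft_force"],s["opening"])
for cam in("top","side"):
    for l in("can","gauge_pad"):
        for d in env.look_for(cam,l)[:3]:
            p=d["position"]; print(cam,l,np.round([p[1]*512,p[0]*384],1),d["conf"],atz(cam,(p[1]*512,p[0]*384),40 if l=="can" else 129).round(1))
E
```

```text
[461.8093218   84.18074991 217.01575521] [0.86214612 0.14416714 0.08440254] 0.1329414035674097
top can [238.7 144.5] 0.69 [577.7  36.8  40. ]
top gauge_pad [118.1 248.7] 0.94 [256.5 387.1 129. ]
top gauge_pad [358.6 262.7] 0.91 [ 208.7 -310.7  129. ]
top gauge_pad [240.3 108. ] 0.85 [669.2  27.1 129. ]
side can [286.  187.9] 0.58 [557.2  47.7  40. ]
side gauge_pad [322.2 171.6] 0.86 [682.1  14.6 129. ]
side gauge_pad [199.8 129. ] 0.7 [270.2 373.6 129. ]
side gauge_pad [201.7 270.4] 0.59 [ 192.8 -341.9  129. ]
```

View pics/c5.png

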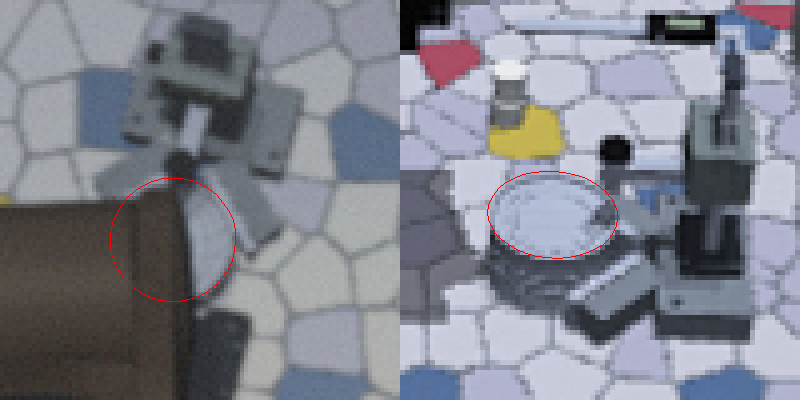

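The projected circle of a fully home can (red) lies on the can's rim in both views: centre (552,215) in the side crop and (173,240) in the top crop. The foot is over the far rim. Next I move above the pad.

>>> carry_out(series=[[0.615,-0.164,0,0],[0.615,-0.164,0,0],[0.615,-0.164,0,0],[0.615,-0.164,0,0],[0.6,-0.16,0,0]])

```text
t: 14.3
eef_pos: [613.4, 42.8, 209.5]
tcp_rot: [-3.141, -0.003, 2.888]
ft_force: [0.3, 0.2, 0.9]
opening: 0.004
grip_force: 0.0
```

>>> carry_out(series=[[0,0,-0.4,0],[0,0,-0.4,0],[0,0,-0.4,0],[0,0,-0.2,0],[0,0,0,0]])

```text
t: 14.8
eef_pos: [611.7, 43.2, 139.3]
tcp_rot: [-3.141, -0.004, 2.888]
ft_force: [-0.5, 0.6, 1.0]
opening: 0.0
grip_force: 0.0
```

>>> carry_out(series=[[0.07,0,0,0],[0,0,-0.06,0],[0,0,-0.06,0],[0,0,-0.06,0],[0,0,-0.06,0]])

```text
t: 15.3
eef_pos: [616.1, 43.2, 129.8]
tcp_rot: [3.141, 0.001, 2.888]
ft_force: [-1.1, 0.9, 3.0]
opening: 0.005
grip_force: 1.5
```

>>> carry_out(series=[[0,0,-0.06,0],[0,0,-0.06,0],[0,0,-0.06,0],[0,0,-0.06,0],[0,0,0,0]])

```text
t: 15.8
eef_pos: [616.0, 43.2, 117.1]
tcp_rot: [-3.142, -0.0, 2.888]
ft_force: [-0.2, -0.3, 1.6]
opening: 0.005
grip_force: 0.0
```

>>> carry_out(series=[[0,0,-0.06,0],[0,0,-0.06,0],[0,0,-0.05,0],[0,0,-0.04,0],[0,0,-0.02,0]])

```text
t: 16.3
eef_pos: [616.0, 43.2, 106.0]
tcp_rot: [3.142, -0.0, 2.888]
ft_force: [-1.0, 0.3, 2.9]
opening: 0.006
grip_force: 1.3
```

>>> carry_out(series=[[0,0,-0.02,0],[0,0,-0.02,0],[0,0,-0.02,0],[0,0,0,0],[0,0,0,0]])

```text
t: 16.8
eef_pos: [616.0, 43.2, 103.3]
tcp_rot: [3.141, 0.0, 2.888]
ft_force: [-1.6, 0.0, 4.2]
opening: 0.004
grip_force: 2.3
```

>>> carry_out(series=[[0,0,-0.02,0],[0,0,-0.02,0],[0,0,0,0],[0,0,0,0],[0,0,0,0]])

```text
t: 17.3
eef_pos: [616.1, 43.2, 103.1]
tcp_rot: [3.141, 0.001, 2.889]
ft_force: [-7.2, -0.4, 21.8]
opening: 0.003
grip_force: 11.0
```

The foot rests on the rim: the pad stopped at 103 mm as expected, and the force rose to 22 N. I'll lift straight off and move away.

>>> carry_out(series=[[0,0,0.04,0],[0,0,0.2,0],[0,0,0.5,0],[0,0,0.7,0],[0,0,0.8,0]])

```text
t: 17.8
eef_pos: [615.6, 43.2, 213.8]
tcp_rot: [-3.141, -0.002, 2.888]
ft_force: [1.2, 0.3, -0.1]
opening: 0.007
grip_force: 0.0
```

>>> carry_out(series=[[-0.5,0.13,0.3,0],[-0.6,0.15,0.1,0],[-0.6,0.15,0,0],[-0.6,0.15,0,0],[-0.4,0.1,0,0]])

```text
t: 18.3
eef_pos: [479.2, 77.6, 233.5]
tcp_rot: [3.142, -0.0, 2.889]
ft_force: [1.3, -0.0, 0.4]
opening: 0.002
grip_force: 0.0
```

>>> carry_out(series=[[-0.3,0.6,0,0],[-0.2,0.8,0,0],[0,0.8,0,0],[0,0.4,0,0],[0,0,0,0]])

```text
t: 18.8
eef_pos: [455.8, 209.2, 233.3]
tcp_rot: [3.141, 0.0, 2.891]
ft_force: [0.3, 0.5, 0.4]
opening: 0.004
grip_force: 0.0
```

```bash
python3 - <<'E'
from h import *
a=save("top","top6");b=save("side","side6"); s=env.state();print(s["t"],s["eef_pos"],s["ft_force"])
# pad: dark blob near expected spot in both views; can rim fit via template comparison
for cam in("top","side"):
    im=(a if cam=="top" else b).astype(int); 
    for z in(103,129):
        u=proj(cam,[(615.4,43.3,z)])[0]; print(cam,"exp",z,u.round(1))
    u=proj(cam,[(615.4,43.3,110)])[0].round().astype(int); r=9
    m=im[u[1]-r:u[1]+r+1,u[0]-r:u[0]+r+1].max(2)<45
    n,l,st,c=cv2.connectedComponentsWithStats(m.astype(np.uint8)); print([(st[i][4],(c[i]+u-r).round(1)) for i in range(1,n) if st[i][4]>5])
b0=cv2.imread("pics/side5.png")[:,:,::-1].astype(int); d=np.abs(b-b0).max(2)[150:205,278:300]; print("can change side",d[10:].mean())
E
```

```text
18.9 [455.87081082 207.08652235 233.15132968] [-0.23931433  0.38500415  0.30347323]
top exp 103 [235.5 128. ]
top exp 129 [235.  125.8]
[]
side exp 103 [302.2 174.3]
side exp 129 [302.7 169. ]
[(np.int32(22), array([302. , 175.3]))]
can change side 4.293939393939394
```

```bash
python3 -c "
from cell import env
print(env.job_done())"
```

```text
the job is handed in; nothing more can be done
None
```

The short can was pushed along the bench until it seated against both jaws of the grey gauge; the measuring arm was pressed down until the pad stopped at 103 mm with its foot on the rim, the hand was taken clear, and the job was handed in at about 19 s.

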